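# Run one spring-hammer impact test on a notched strip

## Robot

A 6-joint arm with a two-finger parallel gripper is mounted at the origin on a cart in front of the work surface, level with it; the furniture and walls round the work are solid. World frame = base frame: x ahead of the robot, y to its left, z up, the work surface at z = 0. Lengths are in mm, angles in rad, forces in N, time in s.
With the tool pointing down it reaches from about 350 to 775 mm from the base axis. Payload 7.3 kg.
Tool frame: the origin (TCP) lies at the very end of the fingers, on their centre line; the grasp point (between the pads) lies bot.grip_point_offset behind it (bot.grip_point_offset is the distance from the TCP to the grasp point, in mm); z points along the fingers, y is the line along which they close (so a half turn about z gives the same grasp; the last joint's range is limited). The gripper opens to 92 mm and grips with 3 to 60 N. Pads are 19 mm wide; open, the fingers measure 130 mm over their backs; the gripper's body (75 mm by 190 mm) begins 47 mm behind the grasp point.
Start: joints at [1.159, 0.342, 1.524, -0, 1.275, -0.146], TCP at [137.892, 506.587, 226.741] pointing down, gripper open.
Joint ranges: [-2.53, 2.53], [-0.77, 2.02], [0.04, 2.7], [-1, 4.14], [0.28, 2.66], [-3.11, 3.11]. Speed limits (rad/s): [2.57, 2.57, 3.14, 3.14, 3.14, 3.14].

## Interface

Orientations are given as [roll, pitch, yaw] about the fixed x, y, z axes, in that order (R = Rz(yaw) Ry(pitch) Rx(roll)).
In Python, from plant import bot gives the robot as it stands. The module is installed in compiled form; this text tells all that it offers.
- The arm moves only by the tool carry_out, never from a script. Its argument "plan" is a list of rows, each an object of numbers: "tx", "ty", "tz": the shift along the world's x, y, z in mm; "rx", "ry", "rz": the turn, a rotation vector about the world's x, y, z in rad. A call has 1 to 12 rows; each row shifts and turns the commanded pose from where the row before left it; what a row does not reach is not made up. A row lasts 1/10 s, in which the tool goes at most 50 mm and 8.59 degrees, less where a joint would pass 70% of its speed; a pose out of reach is approached as far as the arm can. A call with a gripper value outside its range is refused whole. "gripper" is the closure, from 0 (fully open) to 1 (shut), set as the call begins (left out, the last holds). The fingers move at their own pace and stop on an object; the grip force is fixed at half the most. Time passes only in rows, so rows that do not move let the fingers close. It gives the time, the measured TCP pose, the force, the opening and the grip force at its end, in the units of the state.
- bot.get_obs(): the state, without advancing time (a new reading comes with each control period).
- bot.capture(name): name is "scene" or "side" or "wrist"; returns the picture (400x640x3 uint8, red, green, blue); there is no depth.
- bot.camera_model(name): a dict with "camera_matrix" (3x3 intrinsics, pixels), "R" (3x3) and "t" (3): a world point X has camera coordinates R X + t. Camera axes: x right, y down, z forward; pixel columns grow to the right and rows downward; lengths in mm; the calibration is good to about 2 mm. A picture is of the moment at which its call begins: read the wrist's pose just before it. camera_model takes no time and is no camera call; for the wrist camera it gives the pose at the moment of the call.
- bot.close_job(): hands the job in; it is judged then, once.
The state is a dict: "time": time; "joint_positions": joint angles; "dq": joint speeds; "tau": joint torques, N m; "tool_pos": TCP position; "tcp_rot": TCP orientation; "contact_force": force on the tool from outside, world axes, zero at the start; "moment": the same for the moment, N m; "grip_width": finger opening in mm; "finger_force": force on a finger pad.
Only numpy, scipy, OpenCV 4.12 (cv2) and the standard library are available. Lean on these libraries where they do the work, as an engineer would, in place of code of your own. Each camera call takes 0.05 s, during which the arm holds its last target. There are 200 camera calls.

## Task

Run one impact test on the yellow strip clamped in the spring-hammer tester: draw the black knob back along its slanting axis only until the hidden sear has really caught, let go so that the sear alone holds it, then press the red trigger paddle so that the hammer flies forward and folds the strip down. A hammer let go before it is caught spoils the strip; do not touch the strip with the robot, do not drag or tip the free-standing tester, and leave the timer, dish and tape roll where they are.

Things in the scene. Friction and masses are not known exactly. Their poses are not given: they have to be found in the camera images.
- tester: Free-standing spring-hammer impact tester, 4.5 kg, not fixed down: blue base plate 220 x 170 x 20 mm, column 282 mm high at its far side. Origin: centre of the underside; x points from the robot's side to the column, z up. The draw axis lies in its x-z plane, 35 degrees from vertical, upper end leaning to the robot: direction (-0.574, 0, 0.819). A pull over about 20 N drags or tips it.
- box_edge (a point): Middle of the lower edge, on the robot's side, of the white readout box (124 x 84 x 45 mm, underside 275 mm above the worktop) that reaches from the column out over the knob and the trigger. There is no room for an upright gripper below it: come in with the tool leaning like the draw axis.
- knob_grip (a point): Centre of the striker's black cylindrical draw knob, 26 mm in diameter and 39 mm long, with a 34 mm flange 6 mm thick at its upper end (the whole from 20 mm below to 25 mm above this point along the axis). Its z axis points up along the draw axis (the way to pull), its y axis is level.
- striker (a joint): Draw of the striker along its axis, m: about 0 at rest, grows as the knob is pulled up and back. The spring pulls about 0.3 N per mm of draw. The sear catches somewhere between 24 and 52 mm: the collar it catches is hidden and its place differs from test to test. Eased forward, a caught striker stops within 5 mm and its pull vanishes; let go uncaught, it snaps forward and spoils the strip.
- housing_top (a point): Top of the silver housing (44 x 40 mm in section) on the draw axis, 22 mm below the resting knob. Inside, the collar cams past the sear (1 to 3 N more pull, then a drop as the sear clicks in behind it); about 3 mm beyond the catch it meets a buffer of about 2 N per mm, 4 mm to its hard end: that sudden rise is the sign to stop pulling.
- trigger_pad (a point): Middle of the upper face of the red trigger paddle (30 x 28 x 10 mm) on the left (+y) side of the housing, 85 mm from the draw axis, on a crank pivoted 67 mm nearer the axis. Its z, the face's normal, is parallel to the draw axis. Pressed down along that axis by 6 to 14 mm (2 to 6 N, end stop at 18 mm) it withdraws the sear and fires; let go, it springs back.
- specimen (a joint): Fold of the yellow notched plastic strip (60 x 16 x 4 mm) that lies across below the striker's nose, clamped on the right (-y) side, rad: 0 straight, up to 0.8 when knocked down. Pushing the striker in by hand folds it by no more than about 0.4.
- timer: white timer, 64 x 66 x 19 mm, a bystander; origin at the centre of its underside
- petri_dish: petri dish, 92 mm across, 15 mm high, a bystander; origin at the centre of its underside
- tape_yellow: yellow roll of tape, 61 mm across, 19 mm high, a bystander; origin at the centre of its underside

How it is judged:
By the outcome, as a careful person would: the job done as asked, in the order asked, and still so for the second after the job is handed in, with the robot touching nothing.
It also fails if it takes over 54 s, if anything falls off the work surface, if the arm or the gripper's body presses on something with over 40 N, if the wrist force passes 120 N, or if a joint passes its speed limit or range.

## Working session

There is one attempt and no reset: what is moved stays moved. The work goes in short steps, Python scripts to look and compute and a tool call to move; the robot and the scene stay as the last step left them, time stands still between calls to the robot, and variables do not carry over. Pictures are saved under pics/ and viewed, at most 10 in all, crops included, and the job is handed in when it is done.

Besides the shell and the picture viewer there is one more tool, called after "Emit:" as name([rows], argument=value, ...), one row to a line, values as JSON. carry_out: Moves the arm, as the interface text tells. Its arguments: {"type":"object","properties":{"plan":{"type":"array"},"gripper":{"type":"number"}},"required":["plan"]}

```bash
mkdir -p pics
python3 - <<'E'
from plant import bot
import cv2,numpy as np
for n in("scene","side"):
    im=bot.capture(n); cv2.imwrite(f"pics/{n}0.png",im[:,:,::-1])
    m=bot.camera_model(n); print(n,np.round(m["camera_matrix"],1).tolist(),np.round(m["R"],4).tolist(),np.round(m["t"],1).tolist())
o=bot.get_obs();print(o,bot.grip_point_offset)
E
```

```text
scene [[370.9, 0.0, 322.9], [0.0, 370.9, 199.5], [0.0, 0.0, 1.0]] [[-0.8348, -0.5502, -0.0174], [-0.4128, 0.6467, -0.6414], [0.3642, -0.5283, -0.767]] [468.0, 267.5, 1095.8]
side [[387.2, 0.0, 327.8], [0.0, 387.2, 203.3], [0.0, 0.0, 1.0]] [[-0.9987, -0.0466, 0.0215], [-0.0367, 0.3561, -0.9337], [0.0359, -0.9333, -0.3573]] [505.9, 163.1, 1180.0]
{'time': 0.1, 'joint_positions': array([ 1.15898508e+00,  3.42614140e-01,  1.52489511e+00,  1.38249659e-05,
        1.27538693e+00, -1.45982350e-01]), 'dq': array([-0.00044655, -0.00216387, -0.00375832, -0.00074203, -0.00021573,
       -0.00093432]), 'tau': array([ 1.62307097e-03, -4.31997728e+01, -2.44696999e+01,  7.19710300e-02,
        5.25754457e-02, -5.60287765e-05]), 'tool_pos': array([137.74759519, 506.24787346, 226.1438564 ]), 'tcp_rot': array([-3.14030492e+00, -2.02696893e-04,  2.87575959e+00]), 'contact_force': array([-0.26205538,  1.04739679,  0.04421213]), 'moment': array([ 0.06589891,  0.01448116, -0.02758176]), 'finger_force': 0.0, 'grip_width': 91.60270929295233} 18.8
```

View pics/scene0.png

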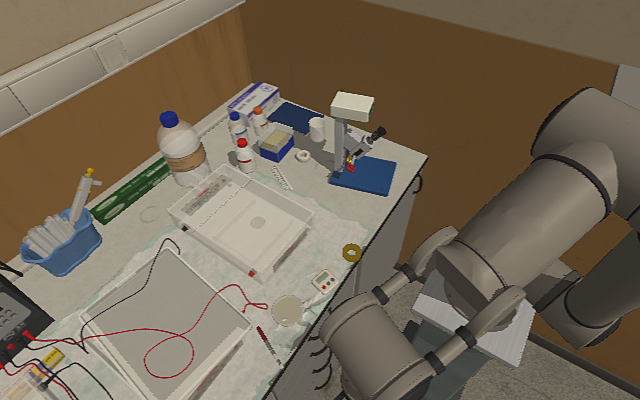

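View pics/side0.png

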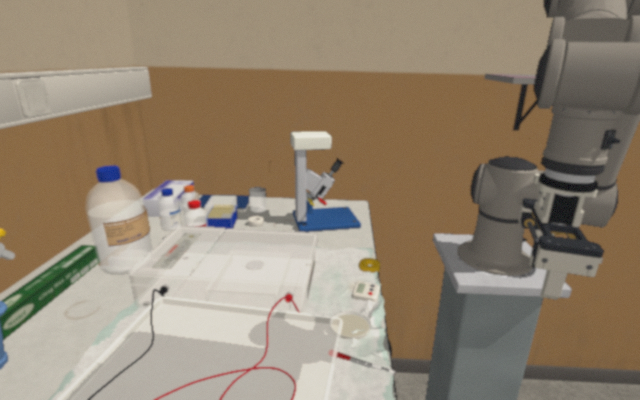

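The scene view shows the tester's blue base around (362,175), the knob at (377,132), the red paddle at (350,165) and the box at (352,106). The side view shows the base at (327,219), knob (336,165) and box (311,141). Next I'll measure with masks and rays, and view one enlarged composite.

```bash
cat > h.py <<'E'
from plant import bot
import cv2,numpy as np
from scipy.spatial.transform import Rotation as Ro
np.set_printoptions(suppress=True,precision=2)
def ray(m,uv):
    K,R,t=[np.array(m[k]) for k in("camera_matrix","R","t")]
    d=R.T@np.linalg.inv(K)@np.array([uv[0],uv[1],1.]); return -R.T@t,d/np.linalg.norm(d)
def plane(m,uv,z):
    o,d=ray(m,uv); return o+d*(z-o[2])/d[2]
def tri(rs):
    A=sum(np.eye(3)-np.outer(d,d) for o,d in rs); b=sum((np.eye(3)-np.outer(d,d))@o for o,d in rs)
    p=np.linalg.solve(A,b); return p,[np.linalg.norm(np.cross(p-o,d)) for o,d in rs]
def proj(m,X):
    K,R,t=[np.array(m[k]) for k in("camera_matrix","R","t")]
    p=K@(R@X+t); return p[:2]/p[2]
E
python3 - <<'E'
from h import *
out=[]
for n,(x,y,w,h) in {"scene":(315,80,100,120),"side":(270,120,100,120)}.items():
    im=cv2.imread(f"pics/{n}0.png"); m=bot.camera_model(n)
    c=im[y:y+h,x:x+w]; out.append(cv2.resize(c,None,fx=4,fy=4,interpolation=cv2.INTER_CUBIC))
    hsv=cv2.cvtColor(c,cv2.COLOR_BGR2HSV)
    for nm,lo,hi in(("blue",(100,120,60),(120,255,255)),("red",(0,150,100),(6,255,255)),("black",(0,0,0),(180,255,55))):
        mk=cv2.inRange(hsv,lo,hi); k,l,s,ce=cv2.connectedComponentsWithStats(mk)
        for i in range(1,k):
            if s[i,4]>8:
                print(n,nm,s[i,4],s[i,:4]+[x,y,0,0],ce[i]+[x,y])
                if nm=="blue" and s[i,4]>200:
                    ct=max(cv2.findContours((l==i).astype('uint8'),0,1)[0],key=cv2.contourArea)
                    for q in cv2.approxPolyDP(cv2.convexHull(ct),3,True)[:,0]: print(q+[x,y],plane(m,q+[x,y],20))
cv2.imwrite("pics/crop1.png",np.hstack(out))
E
```

```text
scene blue 19 [315 113   8   4] [318.21 114.74]
scene blue 1613 [330 156  66  40] [367.19 175.64]
[395 162] [ 447.58 -329.7    20.  ]
[387 195] [ 397.32 -164.77   20.  ]
[330 183] [ 598.44 -104.89   20.  ]
[334 171] [ 618.72 -164.28   20.  ]
[363 156] [ 566.98 -293.34   20.  ]
scene red 44 [347 164   8   9] [350.23 167.45]
scene black 108 [371 126  15  15] [378.43 132.98]
scene black 38 [352 149  11   8] [357.63 152.32]
scene black 44 [399 177  16  23] [406.82 188.25]
side blue 1007 [298 204  62  27] [328.23 219.08]
[359 224] [ 406.7  -162.66   20.  ]
[305 230] [587.39 -96.44  20.  ]
[298 223] [ 617.2  -151.12   20.  ]
[308 204] [ 600.12 -336.16   20.  ]
[347 208] [ 448.25 -309.12   20.  ]
side red 13 [320 199   5   5] [322.   200.77]
side black 20 [335 160   6   6] [337.9 162.6]
side black 10 [319 187   5   6] [321.3 189.8]
```

View pics/crop1.png

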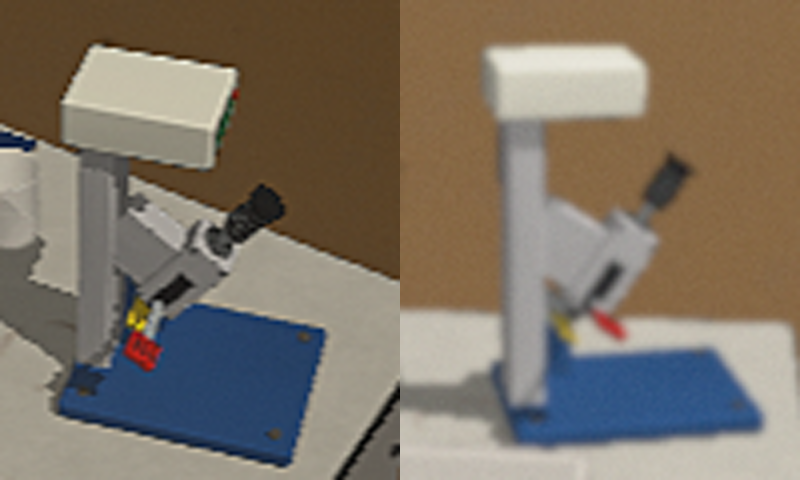

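The crop shows the base corners, the knob (scene about (378,133), side about (336.5,165.5)), the red paddle and the white box edges clearly. Next I'll triangulate them.

Run:
```python
from h import *
S=bot.camera_model("scene");D=bot.camera_model("side")
s=lambda u,v:(315+u/4,80+v/4); d=lambda u,v:(270+(u-400)/4,120+v/4)
print("cams",ray(S,(0,0))[0],ray(D,(0,0))[0])
cs=[plane(S,s(*p),20) for p in((325,329),(290,453),(60,402))]
cd=[plane(D,d(*p),20) for p in((713,349),(762,415),(518,432))]
print(np.array(cs),np.array(cd))
for nm,a,b in(("knob",(252,212),(666,182)),("flange",(270,202),(680,166)),("red",(142,351),(610,325)),("boxR",(213,167),(643,117)),("boxtopfarR",(238,70),(630,47)),("boxL",(62,143),(488,116)),("boxtopL",(95,45),(486,48))):
    print(nm,*tri([ray(S,s(*a)),ray(D,d(*b))]))
print("boxz275",plane(S,s(213,167),275),plane(S,s(62,143),275),plane(S,s(238,70),320),plane(S,s(95,45),320))
```

```text
cams [ 102.02  663.45 1020.21] [ 468.95 1066.8   563.03]
[[ 442.96 -331.02   20.  ]
 [ 399.57 -173.04   20.  ]
 [ 605.15 -115.34   20.  ]] [[ 443.47 -317.43   20.  ]
 [ 401.44 -165.3    20.  ]
 [ 607.32 -110.53   20.  ]]
knob [ 492.57 -239.74  205.3 ] [np.float64(0.6651400566775569), np.float64(0.6651400566774561)]
flange [ 480.39 -245.05  218.26] [np.float64(0.045549280467906086), np.float64(0.0455492804679277)]
red [ 532.81 -133.44  110.05] [np.float64(0.16786648623618852), np.float64(0.1678664862362964)]
boxR [ 512.57 -198.18  271.72] [np.float64(0.6654509906749387), np.float64(0.6654509906747327)]
boxtopfarR [ 528.12 -261.25  318.44] [np.float64(1.627212012423159), np.float64(1.6272120124230027)]
boxL [ 633.44 -159.59  274.93] [np.float64(3.415191149552716), np.float64(3.4151911495528613)]
boxtopL [ 646.58 -233.35  317.6 ] [np.float64(0.824688168357875), np.float64(0.8246881683577889)]
boxz275 [ 511.52 -194.91  275.  ] [ 629.21 -157.15  275.  ] [ 529.06 -260.57  320.  ] [ 643.68 -229.63  320.  ]
```

Emit:
carry_out([
  {"tx":35,"ty":-26,"tz":22,"rz":-0.145},
  {"tx":35,"ty":-26,"tz":22,"rz":-0.145},
  {"tx":35,"ty":-26,"tz":22,"rz":-0.145},
  {"tx":35,"ty":-26,"tz":22,"rz":-0.145},
  {"tx":35,"ty":-26,"tz":22,"rz":-0.145},
  {"tx":35,"ty":-26,"tz":22,"rz":-0.145},
  {"tx":35,"ty":-26,"tz":22,"rz":-0.145},
  {"tx":35,"ty":-26,"tz":22,"rz":-0.145},
  {"ty":-43,"rz":-0.145},
  {"ty":-43,"rz":-0.145},
  {"ty":-43,"rz":-0.145},
  {"ty":-43,"rz":-0.145},
], gripper=0)

```text
invalid input at $.plan[0]: expected keys tx, ty, tz, rx, ry, rz
```

Emit:
carry_out([
  {"ty":-43,"rz":-0.145},
  {"ty":-43,"rz":-0.145},
  {"ty":-43,"rz":-0.145},
  {"ty":-43,"rz":-0.145},
  {"ty":-43,"rz":-0.145},
  {"ty":-43,"rz":-0.141},
  {"rx":0.027,"ry":-0.0982,"tz":-10,"ty":-22},
  {"rx":0.027,"ry":-0.0982,"tz":-10,"ty":-22},
  {"rx":0.027,"ry":-0.0982,"tz":-10,"ty":-22},
  {"rx":0.027,"ry":-0.0982,"tz":-10,"ty":-22},
  {"rx":0.027,"ry":-0.0982,"tz":-10,"ty":-22},
  {"rx":0.027,"ry":-0.0982,"tz":-10,"ty":-22},
])

```text
invalid input at $.plan[0]: expected keys tx, ty, tz, rx, ry, rz
```

Run:
```python
from h import *
o=bot.get_obs();print(o["time"],o["joint_positions"],o["tool_pos"],o["tcp_rot"],o["contact_force"])
m=bot.camera_model("wrist"); im=bot.capture("wrist"); cv2.imwrite("pics/w1.png",im[:,:,::-1]); np.savez("w1.npz",**m)
T=Ro.from_euler("xyz",o["tcp_rot"]).as_matrix(); R=np.array(m["R"]); c=-R.T@m["t"]
print("cam in tcp",T.T@(c-o["tool_pos"]),"\n",T.T@R.T,m["camera_matrix"])
```

```text
0.1 [ 1.16  0.34  1.52  0.    1.28 -0.15] [137.75 506.25 226.14] [-3.14 -0.    2.88] [-0.26  1.05  0.04]
cam in tcp [  74.77   -0.17 -158.05] 
 [[ 0.   -0.96 -0.28]
 [ 1.    0.    0.  ]
 [-0.   -0.28  0.96]] [[332.17   0.   325.68]
 [  0.   332.17 199.44]
 [  0.     0.     1.  ]]
```

View pics/w1.png

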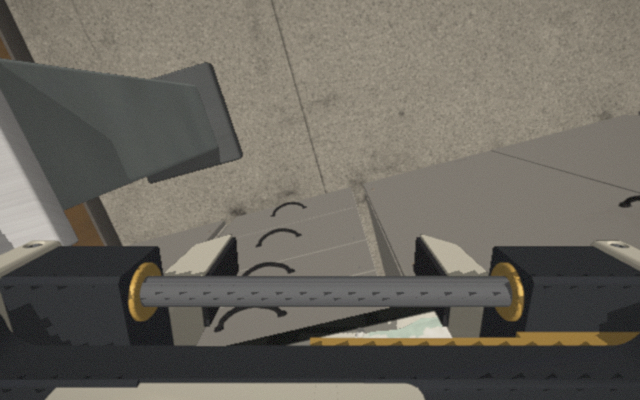

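The wrist view shows only floor and fingers, because the move was refused: every key is required. I'll resend it.

Emit:
carry_out([
  {"tx":35,"ty":-26,"tz":22,"rx":0,"ry":0,"rz":-0.145},
  {"tx":35,"ty":-26,"tz":22,"rx":0,"ry":0,"rz":-0.145},
  {"tx":35,"ty":-26,"tz":22,"rx":0,"ry":0,"rz":-0.145},
  {"tx":35,"ty":-26,"tz":22,"rx":0,"ry":0,"rz":-0.145},
  {"tx":35,"ty":-26,"tz":22,"rx":0,"ry":0,"rz":-0.145},
  {"tx":35,"ty":-26,"tz":22,"rx":0,"ry":0,"rz":-0.145},
  {"tx":35,"ty":-26,"tz":22,"rx":0,"ry":0,"rz":-0.145},
  {"tx":35,"ty":-26,"tz":22,"rx":0,"ry":0,"rz":-0.145},
  {"tx":0,"ty":-43,"tz":0,"rx":0,"ry":0,"rz":-0.145},
  {"tx":0,"ty":-43,"tz":0,"rx":0,"ry":0,"rz":-0.145},
  {"tx":0,"ty":-43,"tz":0,"rx":0,"ry":0,"rz":-0.145},
  {"tx":0,"ty":-43,"tz":0,"rx":0,"ry":0,"rz":-0.145},
], gripper=0)

```text
time: 1.35
tool_pos: [417.5, 125.0, 402.5]
tcp_rot: [-3.141, 0.0, 1.13]
contact_force: [0.1, 0.2, -0.0]
grip_width: 91.8
finger_force: 0.0
```

Emit:
carry_out([
  {"tx":0,"ty":-43,"tz":0,"rx":0,"ry":0,"rz":-0.145},
  {"tx":0,"ty":-43,"tz":0,"rx":0,"ry":0,"rz":-0.145},
  {"tx":0,"ty":-43,"tz":0,"rx":0,"ry":0,"rz":-0.145},
  {"tx":0,"ty":-43,"tz":0,"rx":0,"ry":0,"rz":-0.145},
  {"tx":0,"ty":-43,"tz":0,"rx":0,"ry":0,"rz":-0.145},
  {"tx":0,"ty":-43,"tz":0,"rx":0,"ry":0,"rz":-0.141},
  {"tx":-2,"ty":-22,"tz":-10,"rx":0.027,"ry":-0.0982,"rz":0},
  {"tx":-2,"ty":-22,"tz":-10,"rx":0.027,"ry":-0.0982,"rz":0},
  {"tx":-2,"ty":-22,"tz":-10,"rx":0.027,"ry":-0.0982,"rz":0},
  {"tx":-2,"ty":-22,"tz":-10,"rx":0.027,"ry":-0.0982,"rz":0},
  {"tx":-2,"ty":-22,"tz":-10,"rx":0.027,"ry":-0.0982,"rz":0},
  {"tx":-2,"ty":-22,"tz":-10,"rx":0.027,"ry":-0.0982,"rz":0},
])

```text
time: 2.55
tool_pos: [405.5, -264.4, 342.9]
tcp_rot: [3.138, -0.615, 0.27]
contact_force: [0.4, 0.2, -0.4]
grip_width: 91.7
finger_force: 0.0
```

Run:
```python
from h import *
o=bot.get_obs();print(o["time"],o["joint_positions"],o["tool_pos"],o["tcp_rot"],o["contact_force"])
m=bot.camera_model("wrist"); im=bot.capture("wrist"); cv2.imwrite("pics/w2.png",im[:,:,::-1]); np.savez("w2.npz",**m)
```

```text
2.55 [-1.14  0.04  1.75  0.63  1.3   0.01] [ 405.49 -264.44  342.91] [ 3.14 -0.62  0.27] [ 0.37  0.19 -0.39]
```

View pics/w2.png

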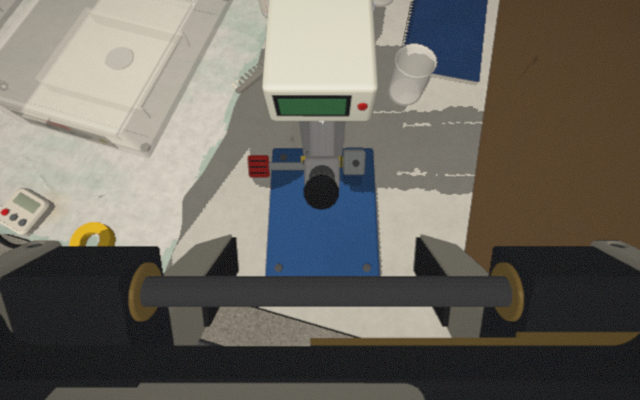

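The wrist view shows the knob flange at (321,191), the red paddle at (258,166), the box's near edge at row ~120 and the base's left and right edges at columns ~267 and ~379. The yaw is nearly aligned.

Run:
```python
from h import *
W=dict(np.load("w2.npz"));S=bot.camera_model("scene");D=bot.camera_model("side")
s=lambda u,v:(315+u/4,80+v/4); d=lambda u,v:(270+(u-400)/4,120+v/4)
im=cv2.imread("pics/w2.png");hsv=cv2.cvtColor(im,cv2.COLOR_BGR2HSV)
def comp(lo,hi,x,y,w,h):
    mk=cv2.inRange(hsv[y:y+h,x:x+w],lo,hi);k,l,st,ce=cv2.connectedComponentsWithStats(mk)
    i=1+np.argmax(st[1:,4]);return ce[i]+[x,y],st[i]+[x,y,0,0,0],(l==i)
kb,st,_=comp((0,0,0),(180,255,50),290,160,70,60);print("knob",kb,st)
rd,st,_=comp((0,120,60),(8,255,255),235,145,50,45);print("red",rd,st)
_,st,b=comp((100,120,60),(120,255,255),240,140,160,140)
for v in(200,230,260):
    r=np.where(b[v-140])[0]+240; a,c=plane(W,(r[0],v),20),plane(W,(r[-1]+1,v),20);print(v,r[0],r[-1],a,c,np.linalg.norm(a-c))
    E=(a+c)/2
    print("  mid",E)
w=[ray(W,kb)]
print("knobtop",*tri([ray(W,kb),ray(S,s(270,202)),ray(D,d(680,166))]))
print("knobtop S",*tri([ray(W,kb),ray(S,s(270,202))]))
print("red",*tri([ray(W,rd),ray(S,s(142,351)),ray(D,d(610,325))]))
for z in(221,225,229):print(z,plane(W,kb,z))
for z in(105,110,115):print(z,plane(W,rd,z))
for p in((267,121),(373,122)):print("boxedge",plane(W,p,275))
```

```text
knob [320.81 191.24] [304 174  34  35 924]
red [258.34 165.72] [248 155  21  22 367]
200 271 374 [ 518.84 -144.55   20.  ] [ 562.53 -302.68   20.  ] 164.04872531045567
  mid [ 540.69 -223.62   20.  ]
230 269 376 [ 471.95 -157.02   20.  ] [ 515.91 -316.25   20.  ] 165.1921885990591
  mid [ 493.93 -236.63   20.  ]
260 267 378 [ 427.81 -168.75   20.  ] [ 472.03 -329.03   20.  ] 166.26834781365787
  mid [ 449.92 -248.89   20.  ]
knobtop [ 480.34 -239.89  221.04] [np.float64(1.9168091892335946), np.float64(2.0986772908572195), np.float64(1.4015273243528614)]
knobtop S [ 479.57 -239.41  223.68] [np.float64(1.5321076213260492), np.float64(1.5321076213259757)]
red [ 533.8  -135.37  109.  ] [np.float64(1.2053886716756448), np.float64(0.9297460459325088), np.float64(0.8359492086559968)]
221 [ 482.15 -238.92  221.  ]
225 [ 480.72 -239.37  225.  ]
229 [ 479.29 -239.82  229.  ]
105 [ 536.58 -134.31  105.  ]
110 [ 534.63 -135.99  110.  ]
115 [ 532.69 -137.67  115.  ]
boxedge [ 511.1  -184.85  275.  ]
boxedge [ 533.75 -270.27  275.  ]
```

Emit:
carry_out([
  {"tx":16.7,"ty":5.6,"tz":-26.8,"rx":0,"ry":0,"rz":0},
  {"tx":16.7,"ty":5.6,"tz":-26.8,"rx":0,"ry":0,"rz":0},
  {"tx":16.7,"ty":5.6,"tz":-26.8,"rx":0,"ry":0,"rz":0},
  {"tx":16.6,"ty":5.7,"tz":-26.7,"rx":0,"ry":0.003,"rz":0},
  {"tx":0,"ty":0,"tz":0,"rx":0,"ry":0,"rz":0},
  {"tx":0,"ty":0,"tz":0,"rx":0,"ry":0,"rz":0},
])

```text
time: 3.2
tool_pos: [472.6, -240.5, 235.8]
tcp_rot: [-3.141, -0.608, 0.27]
contact_force: [0.0, 0.0, 0.7]
grip_width: 92.2
finger_force: 0.0
```

Run:
```python
from h import *
o=bot.get_obs();print(o["time"],o["joint_positions"],o["tool_pos"],o["tcp_rot"],o["contact_force"])
m=bot.camera_model("wrist"); im=bot.capture("wrist")[:,:,::-1]; np.savez("w3.npz",**m)
d=bot.capture("side")[:,:,::-1]; s=bot.capture("scene")[:,:,::-1]
cv2.imwrite("pics/w3.png",im);cv2.imwrite("pics/d3.png",d);cv2.imwrite("pics/s3.png",s)
a=cv2.resize(im[100:400,100:550],None,fx=1,fy=1)
b=cv2.resize(d[140:215,290:365],(300,300),interpolation=cv2.INTER_CUBIC)
cv2.imwrite("pics/c3.png",np.hstack([a,b]))
```

```text
3.2 [-0.96  0.19  1.88  0.71  0.97 -0.04] [ 472.61 -240.53  235.78] [-3.14 -0.61  0.27] [0.02 0.01 0.7 ]
```

View pics/c3.png

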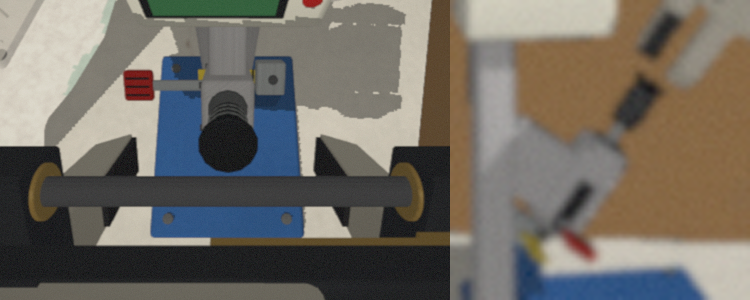

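The wrist crop shows the flange circle at about (328,245) in full-image pixels, roughly 58 px across, between the open fingers. In the side view the tool is in line with the knob axis and a little above it.

Run:
```python
from h import *
W=dict(np.load("w3.npz")); im=cv2.imread("pics/w3.png"); o=bot.get_obs()
T=Ro.from_euler("xyz",o["tcp_rot"]).as_matrix(); p=o["tool_pos"]
sub=im[205:276,280:380]; mk=(sub.max(2)<32).astype('uint8'); mk[70:]=0
k,l,st,ce=cv2.connectedComponentsWithStats(mk); i=1+np.argmax(st[1:,4]); print(st[i],ce[i]+[280,205])
ct=cv2.findContours((l==i).astype('uint8'),0,1)[0][0]; (cx,cy),r=cv2.minEnclosingCircle(ct); print(cx+280,cy+205,r)
rows=np.where(l==i); 
for v in range(15,65,6): q=np.where(l[v]==i)[0]; print(v+205,q.min()+280,q.max()+280,end='; ')
uv=(cx+280,cy+205); c,d=ray(W,uv)
R=np.array(W["R"]); fz=(R@d)[2]
for D in(190,195,200,205): X=c+d*D/fz; print(D,X,"tool",T.T@(X-p))
# rod-like check: red
hsv=cv2.cvtColor(im,cv2.COLOR_BGR2HSV)
m=cv2.inRange(hsv[150:220,200:270],(0,120,60),(8,255,255)); k,l,st,ce=cv2.connectedComponentsWithStats(m); i=1+np.argmax(st[1:,4]); rd=ce[i]+[200,150]; print("red",rd,st[i])
W2=dict(np.load("w2.npz")); S=bot.camera_model("scene")
print(tri([ray(W,rd),ray(W2,(258.34,165.72)),ray(S,(315+142/4,80+351/4))]))
print("knob",tri([ray(W,uv),ray(W2,(320.8,191.2))]),tri([ray(W,uv),ray(S,(315+271/4,80+200/4))]))
for q in((244,113),(428,113)): pass
```

```text
[  20    9   57   57 1971] [327.94 243.85]
327.74091720581055 242.68738174438477 28.688648223876953
220 314 342; 226 306 348; 232 303 353; 238 300 355; 244 301 355; 250 300 355; 256 304 352; 262 307 348; 268 315 340; 190 [ 481.79 -239.31  220.57] tool [-1.67  0.03 19.04]
195 [ 482.74 -239.06  215.63] tool [-3.7   0.04 23.66]
200 [ 483.7  -238.82  210.68] tool [-5.72  0.04 28.28]
205 [ 484.65 -238.57  205.74] tool [-7.74  0.05 32.9 ]
red [238.54 184.73] [ 24  21  30  29 675]
(array([ 534.74, -135.39,  107.96]), [np.float64(0.3950854134540843), np.float64(0.6372577990773813), np.float64(1.027582791959823)])
knob (array([ 481.  , -239.39,  224.42]), [np.float64(0.11626962182627876), np.float64(0.11626962182643)]) (array([ 479.32, -239.91,  225.21]), [np.float64(1.591750216268254), np.float64(1.5917502162681685)])
```

Emit:
carry_out([
  {"tx":5.2,"ty":1.4,"tz":-8.0,"rx":0,"ry":-0.003,"rz":0},
  {"tx":5.2,"ty":1.4,"tz":-8.0,"rx":0,"ry":0,"rz":0},
  {"tx":5.2,"ty":1.4,"tz":-8.0,"rx":0,"ry":0,"rz":0},
  {"tx":5.2,"ty":1.4,"tz":-8.0,"rx":0,"ry":0,"rz":0},
  {"tx":5.2,"ty":1.5,"tz":-8.0,"rx":0,"ry":0,"rz":0},
  {"tx":5.3,"ty":1.5,"tz":-8.1,"rx":0,"ry":0,"rz":0},
  {"tx":0,"ty":0,"tz":0,"rx":0,"ry":0,"rz":0},
  {"tx":0,"ty":0,"tz":0,"rx":0,"ry":0,"rz":0},
])

```text
time: 4.15
tool_pos: [504.0, -232.1, 187.3]
tcp_rot: [3.141, -0.611, 0.27]
contact_force: [0.2, -0.3, 0.2]
grip_width: 92.0
finger_force: 0.0
```

Run:
```python
from h import *
o=bot.get_obs();print(o["time"],o["tool_pos"],o["tcp_rot"],o["contact_force"])
m=bot.camera_model("wrist"); im=bot.capture("wrist")[:,:,::-1]; np.savez("w4.npz",**m)
d=bot.capture("side")[:,:,::-1]; s=bot.capture("scene")[:,:,::-1]
a=im[100:400,100:550]
b=cv2.resize(d[140:215,290:365],(300,300),interpolation=cv2.INTER_CUBIC)
cv2.imwrite("pics/w4.png",im);cv2.imwrite("pics/c4.png",np.hstack([a,b]))
```

```text
4.15 [ 504.   -232.08  187.26] [ 3.14 -0.61  0.27] [ 0.18 -0.32  0.2 ]
```

View pics/c4.png

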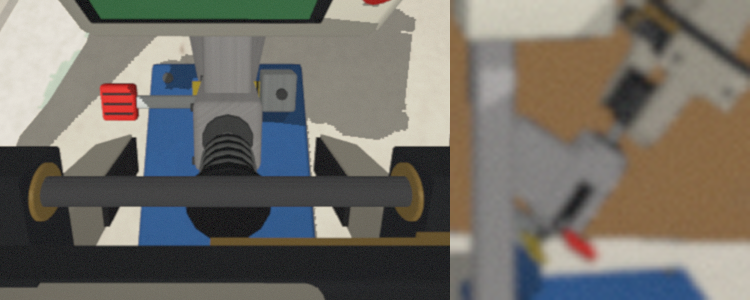

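The wrist crop shows the flange spanning columns 187–270, so its centre is at full-image column ~328.5. The finger midline is at 326, which puts the knob about 0.9 mm to tool +y. The apparent flange size matches the intended depth. I'll centre and close.

Emit:
carry_out([
  {"tx":0.2,"ty":-0.9,"tz":0,"rx":0,"ry":0,"rz":0},
  {"tx":0,"ty":0,"tz":0,"rx":0,"ry":0,"rz":0},
  {"tx":0,"ty":0,"tz":0,"rx":0,"ry":0,"rz":0},
  {"tx":0,"ty":0,"tz":0,"rx":0,"ry":0,"rz":0},
  {"tx":0,"ty":0,"tz":0,"rx":0,"ry":0,"rz":0},
  {"tx":0,"ty":0,"tz":0,"rx":0,"ry":0,"rz":0},
  {"tx":0,"ty":0,"tz":0,"rx":0,"ry":0,"rz":0},
  {"tx":0,"ty":0,"tz":0,"rx":0,"ry":0,"rz":0},
], gripper=1)

```text
time: 5.1
tool_pos: [504.1, -233.0, 187.5]
tcp_rot: [3.141, -0.611, 0.27]
contact_force: [-0.2, 1.8, 0.5]
grip_width: 32.7
finger_force: 30.3
```

Emit:
carry_out([
  {"tx":0,"ty":0,"tz":0,"rx":0,"ry":0,"rz":0},
  {"tx":0,"ty":0,"tz":0,"rx":0,"ry":0,"rz":0},
])

```text
time: 5.3
tool_pos: [504.1, -233.1, 187.5]
tcp_rot: [3.141, -0.611, 0.27]
contact_force: [-0.7, 1.0, -0.1]
grip_width: 32.2
finger_force: 30.0
```

Run:
```python
from h import *
o=bot.get_obs();print(o["time"],o["tool_pos"],o["grip_width"],o["finger_force"],o["contact_force"],o["moment"])
im=bot.capture("wrist")[:,:,::-1]
d=bot.capture("side")[:,:,::-1]; s=bot.capture("scene")[:,:,::-1]
a=cv2.resize(im[200:380,225:435],(420,360),interpolation=cv2.INTER_CUBIC)
b=cv2.resize(s[95:185,330:420],(360,360),interpolation=cv2.INTER_CUBIC)
cv2.imwrite("pics/c5.png",np.hstack([a,b]));cv2.imwrite("pics/w5.png",im)
```

```text
5.3 [ 504.07 -233.07  187.51] 32.1893708191556 29.999877512454987 [-0.69  0.97 -0.07] [-0.06  0.49  0.05]
```

View pics/c5.png

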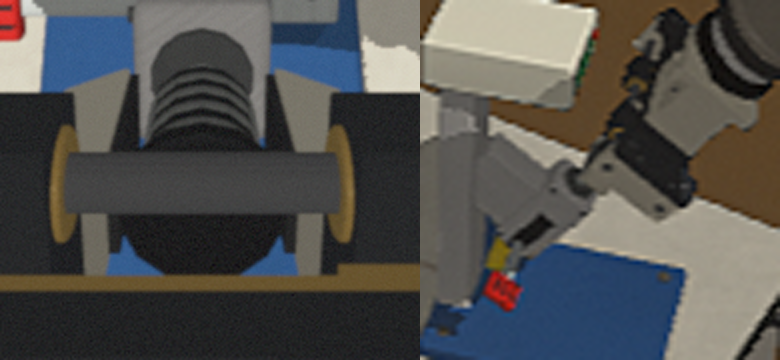

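The fingers are pinching the flange: the width reads 32 mm, and there is a visible gap beside the knob body. I'll open, go about 4 mm lower along the axis, and close again.

Emit:
carry_out([
  {"tx":0,"ty":0,"tz":0,"rx":0,"ry":0,"rz":0},
  {"tx":0,"ty":0,"tz":0,"rx":0,"ry":0,"rz":0},
  {"tx":0,"ty":0,"tz":0,"rx":0,"ry":0,"rz":0},
  {"tx":0,"ty":0,"tz":0,"rx":0,"ry":0,"rz":0},
  {"tx":1.1,"ty":0.3,"tz":-1.7,"rx":0,"ry":0,"rz":0},
  {"tx":1.1,"ty":0.3,"tz":-1.6,"rx":0,"ry":0,"rz":0},
  {"tx":0,"ty":0,"tz":0,"rx":0,"ry":0,"rz":0},
], gripper=0.4)

```text
time: 6.15
tool_pos: [506.3, -232.4, 183.9]
tcp_rot: [3.141, -0.611, 0.27]
contact_force: [-1.2, 0.4, -0.8]
grip_width: 55.1
finger_force: 0.0
```

Emit:
carry_out([
  {"tx":0,"ty":0,"tz":0,"rx":0,"ry":0,"rz":0},
  {"tx":0,"ty":0,"tz":0,"rx":0,"ry":0,"rz":0},
  {"tx":0,"ty":0,"tz":0,"rx":0,"ry":0,"rz":0},
  {"tx":0,"ty":0,"tz":0,"rx":0,"ry":0,"rz":0},
  {"tx":0,"ty":0,"tz":0,"rx":0,"ry":0,"rz":0},
  {"tx":0,"ty":0,"tz":0,"rx":0,"ry":0,"rz":0},
], gripper=1)

```text
time: 6.75
tool_pos: [506.3, -232.5, 184.2]
tcp_rot: [3.141, -0.611, 0.27]
contact_force: [0.3, 0.0, 0.3]
grip_width: 28.4
finger_force: 37.4
```

Emit:
carry_out([
  {"tx":0,"ty":0,"tz":0,"rx":0,"ry":0,"rz":0},
  {"tx":0,"ty":0,"tz":0,"rx":0,"ry":0,"rz":0},
  {"tx":0,"ty":0,"tz":0,"rx":0,"ry":0,"rz":0},
  {"tx":0,"ty":0,"tz":0,"rx":0,"ry":0,"rz":0},
])

```text
time: 7.15
tool_pos: [506.3, -232.5, 184.2]
tcp_rot: [3.141, -0.611, 0.27]
contact_force: [-1.0, 1.0, -0.2]
grip_width: 28.0
finger_force: 37.4
```

Emit:
carry_out([
  {"tx":-1.1,"ty":-0.3,"tz":1.64,"rx":0,"ry":0,"rz":0},
  {"tx":-1.1,"ty":-0.3,"tz":1.64,"rx":0,"ry":0,"rz":0},
  {"tx":-1.1,"ty":-0.3,"tz":1.64,"rx":0,"ry":0,"rz":0},
  {"tx":-1.1,"ty":-0.3,"tz":1.64,"rx":0,"ry":0,"rz":0},
  {"tx":-1.1,"ty":-0.3,"tz":1.64,"rx":0,"ry":0,"rz":0},
  {"tx":0,"ty":0,"tz":0,"rx":0,"ry":0,"rz":0},
])

```text
time: 7.75
tool_pos: [500.6, -234.1, 192.5]
tcp_rot: [3.141, -0.611, 0.27]
contact_force: [1.5, 1.6, -2.8]
grip_width: 27.9
finger_force: 38.0
```

Emit:
carry_out([
  {"tx":-1.1,"ty":-0.3,"tz":1.64,"rx":0,"ry":0,"rz":0},
  {"tx":-1.1,"ty":-0.3,"tz":1.64,"rx":0,"ry":0,"rz":0},
  {"tx":-1.1,"ty":-0.3,"tz":1.64,"rx":0,"ry":0,"rz":0},
  {"tx":-1.1,"ty":-0.3,"tz":1.64,"rx":0,"ry":0,"rz":0},
  {"tx":-1.1,"ty":-0.3,"tz":1.64,"rx":0,"ry":0,"rz":0},
  {"tx":0,"ty":0,"tz":0,"rx":0,"ry":0,"rz":0},
])

```text
time: 8.35
tool_pos: [495.1, -235.6, 200.7]
tcp_rot: [3.141, -0.611, 0.27]
contact_force: [2.6, 2.2, -4.8]
grip_width: 27.9
finger_force: 38.7
```

Emit:
carry_out([
  {"tx":-1.1,"ty":-0.3,"tz":1.64,"rx":0,"ry":0,"rz":0},
  {"tx":0,"ty":0,"tz":0,"rx":0,"ry":0,"rz":0},
])

```text
time: 8.55
tool_pos: [494.1, -235.9, 202.3]
tcp_rot: [3.141, -0.611, 0.27]
contact_force: [4.1, 2.8, -4.3]
grip_width: 27.8
finger_force: 38.8
```

Emit:
carry_out([
  {"tx":-1.1,"ty":-0.3,"tz":1.64,"rx":0,"ry":0,"rz":0},
  {"tx":0,"ty":0,"tz":0,"rx":0,"ry":0,"rz":0},
])

```text
time: 8.75
tool_pos: [493.0, -236.1, 203.8]
tcp_rot: [3.141, -0.611, 0.27]
contact_force: [4.5, 2.4, -5.6]
grip_width: 27.8
finger_force: 38.9
```

Emit:
carry_out([
  {"tx":-1.1,"ty":-0.3,"tz":1.64,"rx":0,"ry":0,"rz":0},
  {"tx":0,"ty":0,"tz":0,"rx":0,"ry":0,"rz":0},
])

```text
time: 8.95
tool_pos: [491.9, -236.4, 205.4]
tcp_rot: [3.141, -0.611, 0.27]
contact_force: [4.4, 2.0, -5.6]
grip_width: 28.2
finger_force: 39.0
```

Emit:
carry_out([
  {"tx":-1.1,"ty":-0.3,"tz":1.64,"rx":0,"ry":0,"rz":0},
  {"tx":0,"ty":0,"tz":0,"rx":0,"ry":0,"rz":0},
])

```text
time: 9.15
tool_pos: [490.8, -236.7, 207.0]
tcp_rot: [3.141, -0.611, 0.27]
contact_force: [5.8, 2.3, -7.3]
grip_width: 27.7
finger_force: 39.2
```

Emit:
carry_out([
  {"tx":-1.1,"ty":-0.3,"tz":1.64,"rx":0,"ry":0,"rz":0},
  {"tx":0,"ty":0,"tz":0,"rx":0,"ry":0,"rz":0},
])

```text
time: 9.35
tool_pos: [489.8, -237.0, 208.6]
tcp_rot: [3.141, -0.611, 0.27]
contact_force: [5.7, 1.9, -6.1]
grip_width: 28.0
finger_force: 39.3
```

Emit:
carry_out([
  {"tx":-1.1,"ty":-0.3,"tz":1.64,"rx":0,"ry":0,"rz":0},
  {"tx":0,"ty":0,"tz":0,"rx":0,"ry":0,"rz":0},
])

```text
time: 9.55
tool_pos: [488.7, -237.3, 210.2]
tcp_rot: [3.141, -0.611, 0.27]
contact_force: [5.3, 1.9, -6.7]
grip_width: 27.8
finger_force: 39.4
```

Emit:
carry_out([
  {"tx":-1.1,"ty":-0.3,"tz":1.64,"rx":0,"ry":0,"rz":0},
  {"tx":0,"ty":0,"tz":0,"rx":0,"ry":0,"rz":0},
])

```text
time: 9.75
tool_pos: [487.6, -237.6, 211.8]
tcp_rot: [3.141, -0.611, 0.27]
contact_force: [6.2, 1.3, -7.4]
grip_width: 28.1
finger_force: 39.6
```

Emit:
carry_out([
  {"tx":-1.1,"ty":-0.3,"tz":1.64,"rx":0,"ry":0,"rz":0},
  {"tx":0,"ty":0,"tz":0,"rx":0,"ry":0,"rz":0},
])

```text
time: 9.95
tool_pos: [486.5, -237.9, 213.4]
tcp_rot: [3.141, -0.611, 0.27]
contact_force: [6.6, 1.9, -7.6]
grip_width: 27.5
finger_force: 39.7
```

Emit:
carry_out([
  {"tx":-1.1,"ty":-0.3,"tz":1.64,"rx":0,"ry":0,"rz":0},
  {"tx":0,"ty":0,"tz":0,"rx":0,"ry":0,"rz":0},
])

```text
time: 10.15
tool_pos: [485.5, -238.2, 214.9]
tcp_rot: [3.141, -0.611, 0.27]
contact_force: [7.2, 2.3, -10.0]
grip_width: 27.8
finger_force: 39.8
```

Emit:
carry_out([
  {"tx":-1.1,"ty":-0.3,"tz":1.64,"rx":0,"ry":0,"rz":0},
  {"tx":0,"ty":0,"tz":0,"rx":0,"ry":0,"rz":0},
])

```text
time: 10.35
tool_pos: [484.4, -238.5, 216.5]
tcp_rot: [3.141, -0.611, 0.27]
contact_force: [9.3, 1.4, -9.5]
grip_width: 28.1
finger_force: 40.1
```

Emit:
carry_out([
  {"tx":-1.1,"ty":-0.3,"tz":1.64,"rx":0,"ry":0,"rz":0},
  {"tx":0,"ty":0,"tz":0,"rx":0,"ry":0,"rz":0},
])

```text
time: 10.55
tool_pos: [483.3, -238.8, 218.1]
tcp_rot: [3.141, -0.611, 0.269]
contact_force: [9.1, 1.8, -9.7]
grip_width: 28.2
finger_force: 40.2
```

Emit:
carry_out([
  {"tx":-1.1,"ty":-0.3,"tz":1.64,"rx":0,"ry":0,"rz":0},
  {"tx":0,"ty":0,"tz":0,"rx":0,"ry":0,"rz":0},
])

```text
time: 10.75
tool_pos: [482.2, -239.0, 219.7]
tcp_rot: [3.142, -0.611, 0.269]
contact_force: [9.3, 1.7, -10.2]
grip_width: 27.7
finger_force: 40.2
```

Emit:
carry_out([
  {"tx":-0.8,"ty":-0.25,"tz":1.2,"rx":0,"ry":0,"rz":0},
  {"tx":0,"ty":0,"tz":0,"rx":0,"ry":0,"rz":0},
])

```text
time: 10.95
tool_pos: [481.4, -239.3, 220.9]
tcp_rot: [3.141, -0.611, 0.269]
contact_force: [8.2, 2.0, -9.2]
grip_width: 27.9
finger_force: 40.1
```

Emit:
carry_out([
  {"tx":-0.8,"ty":-0.25,"tz":1.2,"rx":0,"ry":0,"rz":0},
  {"tx":0,"ty":0,"tz":0,"rx":0,"ry":0,"rz":0},
])

```text
time: 11.15
tool_pos: [480.6, -239.5, 222.1]
tcp_rot: [3.141, -0.611, 0.269]
contact_force: [8.5, 1.9, -9.8]
grip_width: 28.0
finger_force: 40.2
```

Emit:
carry_out([
  {"tx":-0.8,"ty":-0.25,"tz":1.2,"rx":0,"ry":0,"rz":0},
  {"tx":0,"ty":0,"tz":0,"rx":0,"ry":0,"rz":0},
])

```text
time: 11.35
tool_pos: [479.8, -239.8, 223.3]
tcp_rot: [-3.142, -0.611, 0.269]
contact_force: [8.8, 0.8, -10.1]
grip_width: 28.3
finger_force: 40.2
```

Emit:
carry_out([
  {"tx":-0.8,"ty":-0.25,"tz":1.2,"rx":0,"ry":0,"rz":0},
  {"tx":0,"ty":0,"tz":0,"rx":0,"ry":0,"rz":0},
])

```text
time: 11.55
tool_pos: [479.0, -239.9, 224.5]
tcp_rot: [-3.141, -0.611, 0.269]
contact_force: [8.6, 2.7, -9.8]
grip_width: 28.1
finger_force: 40.2
```

Emit:
carry_out([
  {"tx":-0.8,"ty":-0.25,"tz":1.2,"rx":0,"ry":0,"rz":0},
  {"tx":0,"ty":0,"tz":0,"rx":0,"ry":0,"rz":0},
])

```text
time: 11.75
tool_pos: [478.2, -240.2, 225.7]
tcp_rot: [-3.142, -0.611, 0.269]
contact_force: [7.5, 1.6, -9.4]
grip_width: 28.0
finger_force: 40.0
```

Run:
```python
from h import *
o=bot.get_obs();print(o["contact_force"],o["moment"])
for n,(x,y,w,h) in {"scene":(315,140,100,65),"side":(270,195,100,45)}.items():
    new=bot.capture(n)[:,:,::-1]; cv2.imwrite(f"pics/{n}6.png",new)
    for im in(cv2.imread(f"pics/{n}0.png"),new):
        hsv=cv2.cvtColor(np.ascontiguousarray(im[y:y+h,x:x+w]),cv2.COLOR_BGR2HSV)
        mk=cv2.inRange(hsv,(100,120,60),(120,255,255)); k,l,s,ce=cv2.connectedComponentsWithStats(mk); i=1+np.argmax(s[1:,4])
        r=cv2.inRange(hsv,(0,150,100),(6,255,255)); M=cv2.moments(r,True)
        print(n,s[i],ce[i]+[x,y],M["m10"]/M["m00"]+x,M["m01"]/M["m00"]+y,M["m00"])
m=bot.camera_model("wrist"); im=bot.capture("wrist")[:,:,::-1]; cv2.imwrite("pics/w6.png",im); np.savez("w6.npz",**m)
hsv=cv2.cvtColor(np.ascontiguousarray(im),cv2.COLOR_BGR2HSV)
mk=cv2.inRange(hsv[100:260,150:300],(0,120,60),(8,255,255)); k,l,st,ce=cv2.connectedComponentsWithStats(mk); i=1+np.argmax(st[1:,4]); rd=ce[i]+[150,100]
print("red",rd,st[i],"plane108:",plane(m,rd,108))
a=cv2.resize(im[150:390,205:455],(400,384),interpolation=cv2.INTER_CUBIC)
b=cv2.resize(cv2.imread("pics/side6.png")[135:235,285:385],(384,384),interpolation=cv2.INTER_CUBIC)
cv2.imwrite("pics/c6.png",np.hstack([a,b]))
```

```text
[ 7.54  1.57 -9.38] [-0.07  0.29  0.06]
scene [  15   16   66   40 1613] [367.19 175.64] 350.22727272727275 167.45454545454544 44.0
scene [  15   16   66   40 1608] [367.26 175.72] 347.7647058823529 170.0 17.0
side [  28    9   62   27 1007] [328.23 219.08] 322.0 200.76923076923077 13.0
side [  28    9   62   27 1005] [328.42 219.09] 319.75 203.33333333333334 12.0
red [237.05 184.33] [ 73  70  29  30 708] plane108: [ 538.28 -137.21  108.  ]
```

View pics/c6.png

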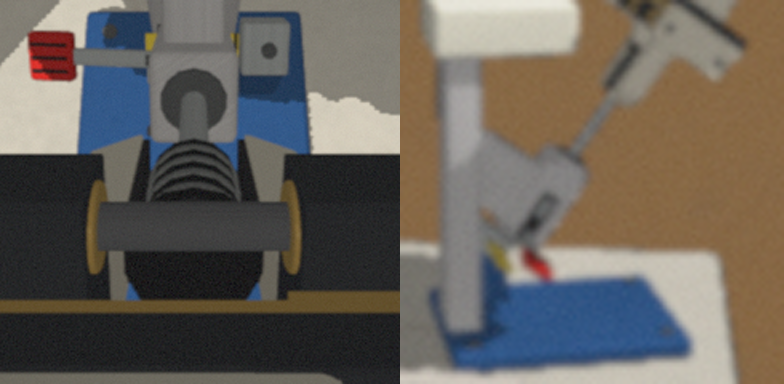

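The wrist and side crops show the base unmoved and the knob still firmly held, with about 50 mm of rod out. In the side view the red paddle sits ~2.5 px lower than at rest, (320.7,203.7) against (322,201), so the sear looks to be riding on the collar and not yet caught. I'll keep pulling in small steps and track the paddle.

Emit:
carry_out([
  {"tx":-0.55,"ty":-0.15,"tz":0.82,"rx":0,"ry":0,"rz":0},
  {"tx":0,"ty":0,"tz":0,"rx":0,"ry":0,"rz":0},
])

```text
time: 12.1
tool_pos: [477.7, -240.3, 226.4]
tcp_rot: [-3.141, -0.611, 0.269]
contact_force: [9.5, 2.6, -11.7]
grip_width: 28.1
finger_force: 40.6
```

```bash
cat > red.py <<'E'
from h import *
def go():
    f=[]
    for k in range(2):
        m=bot.camera_model("wrist"); im=bot.capture("wrist")[:,:,::-1]; o=bot.get_obs(); f.append(o["contact_force"]@[.553,.1525,-.819])
        hsv=cv2.cvtColor(np.ascontiguousarray(im),cv2.COLOR_BGR2HSV)
        mk=cv2.inRange(hsv[100:260,150:300],(0,120,60),(8,255,255)); k,l,st,ce=cv2.connectedComponentsWithStats(mk); i=1+np.argmax(st[1:,4]); rd=ce[i]+[150,100]
    s=np.ascontiguousarray(bot.capture("side")[190:212,310:335,::-1]); r=cv2.inRange(cv2.cvtColor(s,cv2.COLOR_BGR2HSV),(0,150,100),(6,255,255)); M=cv2.moments(r,True)
    print(o["time"],"F",f,"wrist red",rd,plane(m,rd,108),"side",M["m10"]/M["m00"]+310,M["m01"]/M["m00"]+190,M["m00"],o["tool_pos"])
if __name__=="__main__": go()
E
python3 red.py
```

```text
12.2 F [np.float64(15.029958676492534), np.float64(16.246701821228818)] wrist red [234.03 186.92] [ 534.81 -135.21  108.  ] side 322.375 201.125 8.0 [ 477.7  -240.29  226.37]
```

The paddle is back at its rest position, so the sear has clicked in. I'll ease forward while still gripping to confirm it.

Emit:
carry_out([
  {"tx":0.55,"ty":0.15,"tz":-0.82,"rx":0,"ry":0,"rz":0},
  {"tx":0.55,"ty":0.15,"tz":-0.82,"rx":0,"ry":0,"rz":0},
  {"tx":0,"ty":0,"tz":0,"rx":0,"ry":0,"rz":0},
])

```text
time: 12.55
tool_pos: [478.5, -240.2, 225.4]
tcp_rot: [3.141, -0.611, 0.27]
contact_force: [1.5, 1.5, -4.6]
grip_width: 28.0
finger_force: 38.6
```

Emit:
carry_out([
  {"tx":0.55,"ty":0.15,"tz":-0.82,"rx":0,"ry":0,"rz":0},
  {"tx":0,"ty":0,"tz":0,"rx":0,"ry":0,"rz":0},
])

```text
time: 12.75
tool_pos: [478.7, -240.2, 225.1]
tcp_rot: [3.14, -0.611, 0.271]
contact_force: [-4.7, 3.0, 1.0]
grip_width: 28.0
finger_force: 36.5
```

```bash
python3 red.py
```

```text
12.85 F [np.float64(-3.44431070808474), np.float64(-3.8186244032829393)] wrist red [232.91 186.94] [ 535.14 -134.83  108.  ] side 322.0 200.9 10.0 [ 478.74 -240.19  225.13]
```

The pull has vanished and slightly reversed within 2 mm of easing, so the sear is holding. I'll relieve the force to zero, open, and back off along the axis.

Emit:
carry_out([
  {"tx":-0.2,"ty":-0.06,"tz":0.3,"rx":0,"ry":0,"rz":0},
  {"tx":0,"ty":0,"tz":0,"rx":0,"ry":0,"rz":0},
])

```text
time: 13.1
tool_pos: [478.7, -240.2, 225.2]
tcp_rot: [3.14, -0.611, 0.27]
contact_force: [-5.3, 3.3, 0.4]
grip_width: 28.1
finger_force: 36.9
```

Emit:
carry_out([
  {"tx":0,"ty":0,"tz":0,"rx":0,"ry":0,"rz":0},
  {"tx":0,"ty":0,"tz":0,"rx":0,"ry":0,"rz":0},
  {"tx":0,"ty":0,"tz":0,"rx":0,"ry":0,"rz":0},
  {"tx":0,"ty":0,"tz":0,"rx":0,"ry":0,"rz":0},
  {"tx":0,"ty":0,"tz":0,"rx":0,"ry":0,"rz":0},
  {"tx":0,"ty":0,"tz":0,"rx":0,"ry":0,"rz":0},
  {"tx":0,"ty":0,"tz":0,"rx":0,"ry":0,"rz":0},
], gripper=0)

```text
time: 13.8
tool_pos: [479.0, -240.3, 225.0]
tcp_rot: [3.14, -0.611, 0.27]
contact_force: [-0.2, 1.0, -0.5]
grip_width: 79.4
finger_force: 0.0
```

```bash
python3 red.py
python3 - <<'E'
from h import *
o=bot.get_obs();print(o["joint_positions"],o["tcp_rot"],o["contact_force"])
E
```

```text
13.9 F [np.float64(-0.10398187372148471), np.float64(-0.12086647063408153)] wrist red [232.9  187.82] [ 534.63 -135.19  108.  ] side 322.2 201.1 10.0 [ 479.   -240.24  224.98]
[-0.94  0.21  1.89  0.73  0.94 -0.05] [ 3.14 -0.61  0.27] [0.56 0.88 0.49]
```

Emit:
carry_out([
  {"tx":0,"ty":0,"tz":0,"rx":0,"ry":0,"rz":0},
  {"tx":-5.5,"ty":-1.5,"tz":8.2,"rx":0,"ry":0,"rz":0},
  {"tx":-5.5,"ty":-1.5,"tz":8.2,"rx":0,"ry":0,"rz":0},
  {"tx":-11,"ty":-3,"tz":16.4,"rx":0,"ry":0,"rz":0},
  {"tx":-11,"ty":-3,"tz":16.4,"rx":0,"ry":0,"rz":0},
  {"tx":-11,"ty":-3,"tz":16.4,"rx":0,"ry":0,"rz":0},
  {"tx":-11,"ty":-3,"tz":16.4,"rx":0,"ry":0,"rz":0},
])

```text
time: 14.65
tool_pos: [423.1, -255.5, 308.5]
tcp_rot: [3.139, -0.611, 0.271]
contact_force: [0.1, -0.0, -0.2]
grip_width: 91.8
finger_force: 0.0
```

Emit:
carry_out([
  {"tx":-2,"ty":7,"tz":0,"rx":-0.079,"ry":-0.0218,"rz":0.117},
  {"tx":-2,"ty":7,"tz":0,"rx":-0.079,"ry":-0.0218,"rz":0.117},
  {"tx":-2,"ty":7,"tz":0,"rx":-0.079,"ry":-0.0218,"rz":0.117},
  {"tx":-2,"ty":7,"tz":0,"rx":-0.079,"ry":-0.0218,"rz":0.117},
  {"tx":-2,"ty":7,"tz":0,"rx":-0.079,"ry":-0.0218,"rz":0.117},
  {"tx":-2,"ty":8,"tz":0,"rx":-0.079,"ry":-0.0218,"rz":0.117},
  {"tx":-2,"ty":8,"tz":0,"rx":-0.079,"ry":-0.0218,"rz":0.117},
  {"tx":-2,"ty":8,"tz":0,"rx":-0.079,"ry":-0.0218,"rz":0.117},
  {"tx":-2,"ty":8,"tz":0,"rx":-0.079,"ry":-0.0218,"rz":0.117},
  {"tx":-2,"ty":8,"tz":0,"rx":-0.079,"ry":-0.0218,"rz":0.117},
  {"tx":-2,"ty":8,"tz":0,"rx":-0.079,"ry":-0.0218,"rz":0.117},
  {"tx":0,"ty":0,"tz":0,"rx":0,"ry":0,"rz":0},
], gripper=1)

```text
time: 15.85
tool_pos: [401.5, -171.7, 307.7]
tcp_rot: [2.53, 0.003, 1.842]
contact_force: [0.3, -1.0, 0.1]
grip_width: 2.2
finger_force: 0.0
```

Emit:
carry_out([
  {"tx":0,"ty":0,"tz":0,"rx":-0.104,"ry":-0.0285,"rz":-0.075},
  {"tx":0,"ty":0,"tz":0,"rx":-0.103,"ry":-0.0285,"rz":-0.075},
  {"tx":0,"ty":0,"tz":0,"rx":0,"ry":0,"rz":0},
  {"tx":0,"ty":0,"tz":0,"rx":0,"ry":0,"rz":0},
])

```text
time: 16.25
tool_pos: [402.2, -171.7, 307.7]
tcp_rot: [2.513, 0.213, 1.69]
contact_force: [-0.3, -0.4, -0.1]
grip_width: 0.3
finger_force: 0.0
```

Run:
```python
from h import *
o=bot.get_obs();print(o["time"],o["joint_positions"],o["tool_pos"],o["contact_force"],o["grip_width"])
T=Ro.from_euler("xyz",o["tcp_rot"]).as_matrix();print(T)
P=np.array([534.7,-135.3,108]);u=np.array([-.553,-.1525,.819]);ey=np.array([-.266,.964,0]);n=np.cross(ey,u)
d=o["tool_pos"]-P;print("u,ey,n",d@u,d@ey,d@n, "n",n)
m=bot.camera_model("wrist"); im=bot.capture("wrist")[:,:,::-1]; cv2.imwrite("pics/w7.png",im); np.savez("w7.npz",**m)
hsv=cv2.cvtColor(np.ascontiguousarray(im),cv2.COLOR_BGR2HSV)
mk=cv2.inRange(hsv,(0,140,60),(8,255,255)); k,l,st,ce=cv2.connectedComponentsWithStats(mk)
for i in range(1,k):
    if st[i,4]>100: print(st[i],ce[i],plane(m,ce[i],108))
print("exp",proj(m,P))
s=np.ascontiguousarray(bot.capture("side")[:,:,::-1]);cv2.imwrite("pics/side7.png",s)
print(cv2.minMaxLoc(cv2.matchTemplate(s[130:200,300:370],cv2.imread("pics/side0.png")[156:176,328:346],cv2.TM_CCOEFF_NORMED)))
```

```text
16.25 [-0.9  -0.21  2.09  0.58  0.83 -1.39] [ 402.16 -171.74  307.73] [-0.32 -0.37 -0.14] 0.29107526400164424
[[-0.12  0.79  0.6 ]
 [ 0.97  0.22 -0.1 ]
 [-0.21  0.57 -0.79]]
u,ey,n 242.430804331971 0.12637007580279658 1.9992177598989542 n [0.79 0.22 0.57]
[517  61  21  23 261] [527.23  71.77] [966.61 -13.78 108.  ]
[312 105  25  24 497] [324.36 116.04] [ 536.45 -136.17  108.  ]
exp [323.32 115.13]
(-0.4337247312068939, 0.9758210778236389, (13, 0), (37, 14))
```

Emit:
carry_out([
  {"tx":15.1,"ty":4.2,"tz":-22.9,"rx":0,"ry":0,"rz":0},
  {"tx":15.1,"ty":4.2,"tz":-22.9,"rx":0,"ry":0,"rz":0},
  {"tx":15.1,"ty":4.2,"tz":-22.9,"rx":0,"ry":0,"rz":0},
  {"tx":15.1,"ty":4.2,"tz":-22.9,"rx":0,"ry":0,"rz":0},
  {"tx":15.1,"ty":4.2,"tz":-22.9,"rx":0,"ry":0,"rz":0},
  {"tx":15.1,"ty":4.2,"tz":-22.9,"rx":0,"ry":0,"rz":0},
  {"tx":15.1,"ty":4.2,"tz":-22.9,"rx":0,"ry":0,"rz":0},
  {"tx":15.2,"ty":4.2,"tz":-22.9,"rx":0,"ry":0,"rz":0},
  {"tx":0,"ty":0,"tz":0,"rx":0,"ry":0,"rz":0},
  {"tx":0,"ty":0,"tz":0,"rx":0,"ry":0,"rz":0},
])

```text
time: 17.35
tool_pos: [518.0, -149.1, 129.1]
tcp_rot: [2.508, 0.192, 1.703]
contact_force: [-0.4, -0.4, 0.1]
grip_width: 0.3
finger_force: 0.0
```

Run:
```python
from h import *
o=bot.get_obs();print(o["time"],o["joint_positions"],o["tool_pos"],o["contact_force"],o["grip_width"])
P=np.array([534.7,-135.3,108]);u=np.array([-.553,-.1525,.819]);ey=np.array([-.266,.964,0]);n=np.cross(ey,u)
d=o["tool_pos"]-P;print("u,ey,n",d@u,d@ey,d@n)
m=bot.camera_model("wrist"); im=bot.capture("wrist")[:,:,::-1]; cv2.imwrite("pics/w8.png",im)
print("P",proj(m,P),"tip",proj(m,o["tool_pos"]))
hsv=cv2.cvtColor(np.ascontiguousarray(im),cv2.COLOR_BGR2HSV)
mk=cv2.inRange(hsv,(0,140,60),(8,255,255)); k,l,st,ce=cv2.connectedComponentsWithStats(mk)
for i in range(1,k):
    if st[i,4]>60: print(st[i],ce[i],plane(m,ce[i],108))
s=np.ascontiguousarray(bot.capture("scene")[:,:,::-1])
cv2.imwrite("pics/c8.png",np.hstack([im[150:400,200:450],cv2.resize(s[120:195,315:390],(250,250),interpolation=cv2.INTER_CUBIC),cv2.resize(bot.capture("side")[150:225,290:365,::-1],(250,250),interpolation=cv2.INTER_CUBIC)]))
```

```text
17.35 [-0.59  0.29  2.19  1.37  0.28 -2.06] [ 518.03 -149.05  129.05] [-0.45 -0.36  0.13] 0.30181170479650105
u,ey,n 28.557907104486304 -8.820803109538986 -4.083882673115031
P [331.69 210.41] tip [325.02 253.71]
[611  87  29  36 499] [627.09 104.66] [1013.78  -12.12  108.  ]
[ 308  192   52   45 1856] [333.71 212.91] [ 536.74 -137.07  108.  ]
```

View pics/c8.png

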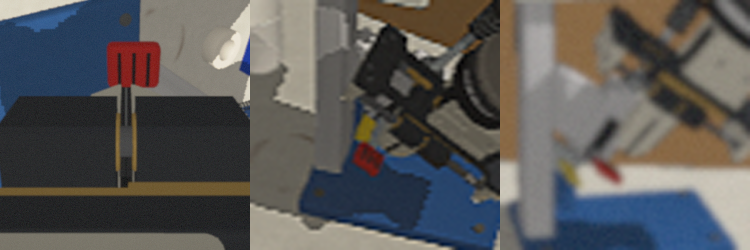

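The view shows the closed fingers short of the paddle and off line. Joint 5 is at its 0.28 limit because of my sideways lean. I'll back off, remove the lean, and come in with the tool parallel to the draw axis, offset 6 mm outward.

```bash
cat > goal.py <<'E'
from h import *
P=np.array([534.7,-135.3,108]);a=.269
ex=np.array([np.cos(a),np.sin(a),0]);ey=np.array([-np.sin(a),np.cos(a),0]);u=-.574*ex+[0,0,.819];n=np.cross(ey,u)
o=bot.get_obs();T=Ro.from_euler("xyz",o["tcp_rot"])
for dl in(0,.04):
    G=Ro.from_rotvec(-dl*n)*Ro.from_matrix(np.c_[ey,n,-u]); print(dl,(G*T.inv()).as_rotvec())
d=o["tool_pos"]-P;print(o["time"],"u,ey,n",d@u,d@ey,d@n,o["joint_positions"],o["contact_force"],o["tool_pos"])
E
python3 goal.py
```

```text
0 [0.19 0.06 0.13]
0.04 [0.16 0.05 0.11]
17.5 u,ey,n 29.863883248365028 -8.612293572291552 -3.083156723574959 [-0.59  0.28  2.19  1.37  0.28 -2.06] [0.09 0.33 0.19] [ 518.03 -148.83  130.68]
```

Emit:
carry_out([
  {"tx":-12.8,"ty":4.1,"tz":17.5,"rx":0,"ry":0,"rz":0},
  {"tx":-12.8,"ty":4.2,"tz":17.6,"rx":0,"ry":0,"rz":0},
  {"tx":0,"ty":0,"tz":0,"rx":0,"ry":0,"rz":0},
])

```text
time: 17.8
tool_pos: [492.0, -140.2, 167.5]
tcp_rot: [2.504, 0.198, 1.703]
contact_force: [0.1, -0.2, 0.8]
grip_width: 0.3
finger_force: 0.0
```

```bash
python3 goal.py
```

```text
0 [0.19 0.06 0.13]
0.04 [0.16 0.06 0.11]
17.8 u,ey,n 73.11061322076944 6.629705407523342 -0.5979535917121623 [-0.61  0.16  2.21  1.07  0.33 -1.76] [ 0.06 -0.15  0.79] [ 492.02 -140.19  167.52]
```

Emit:
carry_out([
  {"tx":0,"ty":0,"tz":0,"rx":0.08,"ry":0.028,"rz":0.055},
  {"tx":0,"ty":0,"tz":0,"rx":0.08,"ry":0.028,"rz":0.055},
  {"tx":0,"ty":0,"tz":0,"rx":0,"ry":0,"rz":0},
])

```text
time: 18.1
tool_pos: [493.7, -142.8, 165.8]
tcp_rot: [2.53, 0.029, 1.815]
contact_force: [0.2, 0.4, 0.4]
grip_width: 0.3
finger_force: 0.0
```

Emit:
carry_out([
  {"tx":7.4,"ty":2.1,"tz":-10.9,"rx":0,"ry":0,"rz":0},
  {"tx":7.4,"ty":2.1,"tz":-10.9,"rx":0,"ry":0,"rz":0},
  {"tx":7.4,"ty":2.1,"tz":-10.9,"rx":0,"ry":0,"rz":0},
  {"tx":7.4,"ty":2.1,"tz":-10.9,"rx":0,"ry":0,"rz":0},
  {"tx":0,"ty":0,"tz":0,"rx":0,"ry":0,"rz":0},
])

```text
time: 18.6
tool_pos: [521.6, -130.7, 119.7]
tcp_rot: [2.534, 0.027, 1.816]
contact_force: [-0.4, -0.2, 0.3]
grip_width: 0.5
finger_force: 0.0
```

```bash
python3 goal.py
```

```text
0 [0.03 0.   0.02]
0.04 [-0.   -0.01  0.  ]
18.6 u,ey,n 16.143371212291513 7.900766849367606 -2.6357872893308834 [-0.66  0.33  2.11  1.06  0.52 -1.81] [-0.44 -0.16  0.32] [ 521.59 -130.72  119.71]
```

Emit:
carry_out([
  {"tx":4.1,"ty":-0.4,"tz":-3.4,"rx":0,"ry":0,"rz":0},
  {"tx":4.2,"ty":-0.5,"tz":-3.4,"rx":0,"ry":0,"rz":0},
  {"tx":0,"ty":0,"tz":0,"rx":0,"ry":0,"rz":0},
])

```text
time: 18.9
tool_pos: [530.4, -132.6, 114.3]
tcp_rot: [2.532, 0.027, 1.817]
contact_force: [-0.5, 0.3, -0.1]
grip_width: 0.3
finger_force: 0.0
```

Emit:
carry_out([
  {"tx":1.66,"ty":0.45,"tz":-2.46,"rx":0,"ry":0,"rz":0},
  {"tx":1.66,"ty":0.45,"tz":-2.46,"rx":0,"ry":0,"rz":0},
  {"tx":0,"ty":0,"tz":0,"rx":0,"ry":0,"rz":0},
])

```text
time: 19.2
tool_pos: [533.7, -131.8, 109.2]
tcp_rot: [2.532, 0.027, 1.816]
contact_force: [0.3, -0.4, 0.5]
grip_width: 0.3
finger_force: 0.0
```

```bash
python3 goal.py
python3 - <<'E'
from h import *
s=np.ascontiguousarray(bot.capture("side")[:,:,::-1]);t=cv2.imread("pics/side7.png")[140:170,332:362]
print(cv2.minMaxLoc(cv2.matchTemplate(s[130:200,300:370],cv2.imread("pics/side0.png")[156:176,328:346],cv2.TM_CCOEFF_NORMED)))
E
```

```text
0 [0.03 0.   0.02]
0.04 [-0. -0.  0.]
19.2 u,ey,n 1.0459723192987673 3.645264928657424 0.683153561909322 [-0.64  0.37  2.09  1.1   0.5  -1.84] [ 0.29 -0.36  0.51] [ 533.69 -131.8   109.25]
(-0.43375781178474426, 0.5479450225830078, (39, 33), (37, 13))
```

Emit:
carry_out([
  {"tx":1.66,"ty":0.45,"tz":-2.46,"rx":0,"ry":0,"rz":0},
  {"tx":1.66,"ty":0.45,"tz":-2.46,"rx":0,"ry":0,"rz":0},
  {"tx":0,"ty":0,"tz":0,"rx":0,"ry":0,"rz":0},
])

```text
time: 19.55
tool_pos: [537.1, -131.0, 104.3]
tcp_rot: [2.533, 0.027, 1.816]
contact_force: [-0.1, -1.0, 0.7]
grip_width: 0.7
finger_force: 0.6
```

Emit:
carry_out([
  {"tx":1.66,"ty":0.45,"tz":-2.46,"rx":0,"ry":0,"rz":0},
  {"tx":0,"ty":0,"tz":0,"rx":0,"ry":0,"rz":0},
])

```text
time: 19.75
tool_pos: [538.8, -130.4, 101.9]
tcp_rot: [2.532, 0.027, 1.817]
contact_force: [-1.0, -0.2, 0.6]
grip_width: 0.4
finger_force: 0.7
```

Emit:
carry_out([
  {"tx":1.66,"ty":0.45,"tz":-2.46,"rx":0,"ry":0,"rz":0},
  {"tx":0,"ty":0,"tz":0,"rx":0,"ry":0,"rz":0},
])

```text
time: 19.95
tool_pos: [540.4, -130.1, 99.7]
tcp_rot: [2.532, 0.027, 1.816]
contact_force: [-2.7, -0.8, 4.5]
grip_width: 0.4
finger_force: 2.4
```

Emit:
carry_out([
  {"tx":1.66,"ty":0.45,"tz":-2.46,"rx":0,"ry":0,"rz":0},
  {"tx":0,"ty":0,"tz":0,"rx":0,"ry":0,"rz":0},
])

```text
time: 20.15
tool_pos: [541.9, -130.2, 98.0]
tcp_rot: [2.532, 0.029, 1.816]
contact_force: [-13.4, -3.4, 16.5]
grip_width: 0.4
finger_force: 10.1
```

```bash
cat > knob.py <<'E'
from h import *
t=cv2.imread("pics/side0.png")[156:176,328:346]
s=np.ascontiguousarray(bot.capture("side")[:,:,::-1]); cv2.imwrite("pics/sideX.png",s)
r=cv2.matchTemplate(s[130:200,300:370],t,cv2.TM_CCOEFF_NORMED);print("best",cv2.minMaxLoc(r)[1::2],"rest",r[24:29,26:31].max(),"drawn",r[11:17,34:41].max())
c=np.ascontiguousarray(bot.capture("scene")[:,:,::-1]); cv2.imwrite("pics/sceneX.png",c)
h=cv2.cvtColor(np.ascontiguousarray(c[150:176,340:360]),cv2.COLOR_BGR2HSV);M=cv2.moments(cv2.inRange(h,(22,120,80),(35,255,255)),True);print("yellow",M["m00"],M["m10"]/max(M["m00"],1)+340,M["m01"]/max(M["m00"],1)+150)
c0=cv2.imread("pics/scene0.png");h=cv2.cvtColor(np.ascontiguousarray(c0[150:176,340:360]),cv2.COLOR_BGR2HSV);M=cv2.moments(cv2.inRange(h,(22,120,80),(35,255,255)),True);print("yellow0",M["m00"],M["m10"]/max(M["m00"],1)+340,M["m01"]/max(M["m00"],1)+150)
E
python3 goal.py;python3 knob.py
```

```text
0 [0.03 0.01 0.02]
0.04 [-0. -0.  0.]
20.15 u,ey,n -13.00243094156975 3.029714013001973 1.0466026565741924 [-0.62  0.4   2.09  1.15  0.48 -1.88] [-13.44  -3.39  16.52] [ 541.91 -130.17   97.95]
best (0.5869999527931213, (29, 24)) rest 0.58699995 drawn 0.33500797
yellow 35.0 345.9142857142857 159.8
yellow0 30.0 349.1666666666667 158.36666666666667
```

The paddle is at its stop and the knob matches its rest position, so it has fired. I'll retreat along the axis.

Emit:
carry_out([
  {"tx":-2.2,"ty":-0.6,"tz":3.3,"rx":0,"ry":0,"rz":0},
  {"tx":-5.5,"ty":-1.5,"tz":8.2,"rx":0,"ry":0,"rz":0},
  {"tx":-11,"ty":-3,"tz":16.4,"rx":0,"ry":0,"rz":0},
  {"tx":-16,"ty":-2,"tz":24.5,"rx":0,"ry":0,"rz":0},
  {"tx":-17,"ty":0,"tz":24.5,"rx":0,"ry":0,"rz":0},
  {"tx":-17,"ty":0,"tz":24.5,"rx":0,"ry":0,"rz":0},
  {"tx":-17,"ty":10,"tz":24.5,"rx":0,"ry":0,"rz":0},
  {"tx":-17,"ty":20,"tz":24.5,"rx":0,"ry":0,"rz":0},
  {"tx":-10,"ty":40,"tz":20,"rx":0,"ry":0,"rz":0},
  {"tx":-10,"ty":40,"tz":20,"rx":0,"ry":0,"rz":0},
  {"tx":0,"ty":40,"tz":0,"rx":0,"ry":0,"rz":0},
  {"tx":0,"ty":0,"tz":0,"rx":0,"ry":0,"rz":0},
])

```text
time: 21.45
tool_pos: [417.7, 19.3, 287.9]
tcp_rot: [2.531, 0.026, 1.827]
contact_force: [0.7, -0.1, -1.0]
grip_width: 0.9
finger_force: 0.0
```

```bash
python3 knob.py
python3 - <<'E'
from h import *
for n,(x,y,w,h) in {"scene":(315,140,100,65),"side":(270,195,100,45)}.items():
    for f in("0","X"):
        hsv=cv2.cvtColor(np.ascontiguousarray(cv2.imread(f"pics/{n}{f}.png")[y:y+h,x:x+w]),cv2.COLOR_BGR2HSV)
        k,l,s,ce=cv2.connectedComponentsWithStats(cv2.inRange(hsv,(100,120,60),(120,255,255)));i=1+np.argmax(s[1:,4]);M=cv2.moments(cv2.inRange(hsv,(0,150,100),(6,255,255)),True)
        Y=cv2.moments(cv2.inRange(hsv,(20,120,60),(35,255,255)),True)
        print(n,f,s[i],ce[i],"red",M["m10"]/M["m00"],M["m01"]/M["m00"],"yel",Y["m00"],Y["m10"]/max(1,Y["m00"]),Y["m01"]/max(1,Y["m00"]))
E
```

```text
best (0.9860526919364929, (28, 26)) rest 0.9860527 drawn 0.04618585
yellow 50.0 346.48 159.2
yellow0 30.0 349.1666666666667 158.36666666666667
scene 0 [  15   16   66   40 1613] [52.19 35.64] red 35.22727272727273 27.454545454545453 yel 33.0 34.21212121212121 18.363636363636363
scene X [  15   17   62   39 1056] [47.54 40.44] red 34.266666666666666 28.2 yel 82.0 43.21951219512195 16.74390243902439
side 0 [  28    9   62   27 1007] [58.23 24.08] red 52.0 5.769230769230769 yel 13.0 40.46153846153846 6.3076923076923075
side X [ 28  13  62  23 977] [58.92 24.31] red 52.0 6.0 yel 31.0 38.03225806451613 9.32258064516129
```

```bash
python3 -c "
from plant import bot
print(bot.get_obs()['contact_force'],bot.close_job())"
```

```text
the job is handed in; nothing more can be done
[ 0.97021357 -0.79969987  0.37790434] None
```

The test was run and handed in: the sear caught at about 51 mm of draw and held alone, and the trigger press fired the hammer. The final images show the knob and paddle back at rest and the yellow strip lower and folded, with no sign that the tester moved (its base was partly hidden by the arm in that last check). The arm was clear, but the fold angle was not measured, the bystanders were not re-checked, and the press briefly reached about 21 N at the paddle's end stop.

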